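# Load the vial carrier onto the shaker and set its speed

### The arm

A 6-joint arm with a two-finger parallel gripper is mounted at the origin on the work surface. World frame = base frame: x ahead of the robot, y to its left, z up, the work surface at z = 0. Lengths are in m, angles in degrees, forces in N, time in s.
With the tool pointing down it reaches from about 0.4 to 0.825 m from the base axis. Payload 7 kg.
Tool frame: the origin (TCP) lies on the centre line of the jaws, within the pads' length; the fingertips stand 19 mm ahead of it and the grasp point (between the pads) is the TCP (r.tips_ahead is the distance from the TCP to the fingertips, in m); z points along the fingers, y is the line along which they close (so a half turn about z gives the same grasp; the last joint's range is limited). The gripper opens to 88 mm and grips with 3 to 60 N. Pads are 19 mm wide; open, the fingers measure 130 mm over their backs; the gripper's body (78 mm by 193 mm) begins 47 mm behind the grasp point.
Start: joints at [-51.045, 20.546, 0.682, 0, -70.136, -16.507], TCP at [0.258, -0.624, 0.246] pointing down, gripper open.
Joint ranges: [-176.03, 176.03], [-82.01, 121.73], [-58.28, 71.71], [-173.87, 95.51], [-174.79, -0.11], [-173.66, 173.66]. Speed limits (degrees/s): [136.94, 136.94, 172.46, 180, 180, 180].

### API

Orientations are given as [roll, pitch, yaw] about the fixed x, y, z axes, in that order (R = Rz(yaw) Ry(pitch) Rx(roll)).
In Python, from plant import r, viewer, close_job gives the robot as it stands. The module is installed in compiled form; this text tells all that it offers.
- The arm moves only by the tool arm_command, never from a script. Its arguments are lists of equal length, an entry for each row: "travel": the shift along the world's x, y, z scaled (see below), a list of three; "delta_rot": the turn, a rotation vector about the world's x, y, z scaled (see below), a list of three. In form: {"travel": [[dx, dy, dz], ...], "delta_rot": [[rx, ry, rz], ...]}. A call has 1 to 20 rows; each row is the pose to reach, as a shift and turn from the pose commanded when the call began; what a row does not reach only later rows make up. The controller multiplies each number of a shift by 0.5 m and each number of a turn by 90 degrees. A row lasts 1/8 s, in which the tool goes at most 62.5 mm and 10.7 degrees, less where a joint would pass 70% of its speed; a pose out of reach is approached as far as the arm can. A call with a number of a shift or a turn outside -1 to 1 is refused whole. A call with a gripper value outside its range is refused whole. "grip" is the opening, from 0 (shut) to 1 (fully open), set as the call begins (left out, the last holds). The fingers move at their own pace and stop on an object; "newtons" is the grip in N (left out, the last holds). Time passes only in rows, so rows that repeat a pose let the fingers close. It gives the time, the measured TCP pose, the force, the opening and the grip force at its end, in the units of the state.
- r.get_state(): the state, without advancing time (a new reading comes with each control period).
- viewer.capture(name): name is "scene" or "side" or "wrist"; returns a dict with "img" (480x640x3 uint8, red, green, blue), "camera_matrix" (3x3 intrinsics, pixels), "R" (3x3) and "t" (3): a world point X has camera coordinates R X + t; the wrist camera has in their place "mount" (4x4, takes a point from camera to tool coordinates, whose origin is the TCP and whose axes are the flange's). Camera axes: x right, y down, z forward; pixel columns grow to the right and rows downward; lengths in m; the calibration is good to about 2 mm. The wrist camera is an equidistant fisheye: a pixel r from the principal point sees the ray r / f radians off the axis. A picture is of the moment at which its call begins: read the wrist's pose just before it. There is no depth.
- close_job(): hands the job in; it is judged then, once.
The state is a dict: "time_s": time; "joints": joint angles; "qd": joint speeds; "joint_torque": joint torques, N m; "tcp_pos": TCP position; "eef_rot": TCP orientation; "contact_force": force on the tool from outside, world axes, zero at the start; "moment": the same for the moment, N m; "gripper_width": finger opening in m; "gripper_force": force on a finger pad.
Only numpy, scipy, OpenCV 4.12 (cv2) and the standard library are available. Lean on these libraries where they do the work, as an engineer would, in place of code of your own. Each camera call takes 0.05 s, during which the arm holds its last target. There are 200 camera calls.

### The job

Lift the open vial carrier by its arch handle, carry it level to the shaker and set it down (do not drop it) flat on the platform inside the rim, with all three vials still standing in it. Then turn the speed dial on the shaker's sloping front panel clockwise until its white pointer line is in line with the black index bar on the ring around it, and let go. Leave the other things on the bench where they are.

Things in the scene. Friction and masses are not known exactly. Their poses are not given: they have to be found in the camera images.
- carrier: vial carrier: loose open white tray with arch handle, 0.3 kg, 86 (its x) x 128 (its y), walls 30 high and 3 thick, floor 3 thick, four cells, three with a loose vial. Origin: centre of its underside, z up. The handle's bar runs along its y over the middle, 12 wide, from 88 to 102 above the underside, on a post at each short end; pinch it across x at its middle
- carrier_handle (a point): the middle of the carrier's handle bar, 95 above its underside; axes as the carrier
- vial0: glass vial with grey cap, diameter 23, height 46, about 25 g, loose in a cell of the carrier, origin at the centre of its underside, z up
- vial1: glass vial with grey cap, diameter 23, height 46, about 25 g, loose in a cell of the carrier, origin at the centre of its underside, z up
- vial2: glass vial with grey cap, diameter 23, height 46, about 25 g, loose in a cell of the carrier, origin at the centre of its underside, z up
- shaker: the orbital shaker, fixed to the bench, white housing 270 deep (its x, from -130 to 140) x 200 wide (its y), 95 high at the back; front (its -x) carries a panel that slopes at 45 degrees, facing up and to -x. It may stand to the left or the right. Origin on the bench in its middle plane, z up
- platform (a point): centre of the platform's flat top, 110 above the bench, 45 behind (+x) the shaker's origin; axes as the shaker. Platform plate 146 (x) x 190 (y) with a rim 8 high; inside the rim it is 106 (x) x 150 (y): the carrier stands in it with its y along the shaker's y, either way round, with 10 to spare each side
- panel: the sloping panel's face, 102 (its x, up the slope) x 180 (its y, along the shaker's y); origin at its middle, on the dial's axis; z is the outward normal of the panel, 45 degrees from vertical
- dial (a joint): angle of the speed dial (rad), grows clockwise seen along the axis from outside; range -0.1 to 3. At 0 the pointer lies 1.2 rad anticlockwise from the panel's x (from up-slope). Turns stiffly and stays where it is left
- marker (a joint): angle of the index ring (rad), in the same sense and from the same zero as the dial: the pointer is in line with the index bar when the two are equal. The ring is flush and is not to be moved
- dial_grip (a point): grip point of the dial, on its axis, 27 out from the panel. The dial is black: a skirt of diameter 48, up to 9 from the panel, and on it a bar grip 44 long, 13 wide, from 9 to 33 out from the panel, with a white line on one half, the pointer. The point's x axis is along the bar to the pointer's end, z outward along the dial's axis
- dial_pointer (a point): the point on the pointer's line 30 from the dial's axis, 7 out from the panel
- marker_tip (a point): the point on the index bar's middle line 30 from the dial's axis, 7 out from the panel. The index is a black bar, 16 long and 6 wide, lying radially on a flat aluminium ring of diameter 86 around the dial
- bottle: bystander: closed amber glass bottle with white cap, diameter 52, height 115, standing between the carrier and the shaker; origin under its middle
- beaker: bystander: empty glass beaker, diameter 60, height 75, standing between the carrier and the shaker, nearer the robot than the bottle; origin under its middle
- tipbox: bystander: pipette-tip box, blue with clear lid, 85 x 125 x 72 high, far left; origin under its middle
- tuberack: bystander: grey rack with capped tubes, 160 x 70 x 81 high, far right; origin under its middle
- timer: bystander: flat white bench timer, 60 x 75 x 20 high, near the robot in the middle; origin under its middle
- slidebox: bystander: cardboard slide box with paper lid, 97 x 87 x 40 high, left; origin under its middle

How it is judged:
By the outcome, as a careful person would: the job done as asked, in the order asked, and still so for the second after the job is handed in, with the robot touching nothing.
It also fails if it takes over 64 s, if anything falls off the work surface, if the arm or the gripper's body presses on something with over 40 N, if the wrist force passes 120 N, or if a joint passes its speed limit or range.

## Working session

There is one attempt and no reset: what is moved stays moved. The work goes in short steps, Python scripts to look and compute and a tool call to move; the robot and the scene stay as the last step left them, time stands still between calls to the robot, and variables do not carry over. Pictures are saved under pics/ and viewed, at most 10 in all, crops included, and the job is handed in when it is done.

Besides the shell and the picture viewer there is one more tool, called in YAML: its name, and indented under it one key for each argument. arm_command: Moves the arm, as the interface text tells. Shifts and turns lie within -1 to 1; 1 stands for 0.5 m of shift or 90 degrees of turn. Its arguments: {"type":"object","properties":{"travel":{"type":"array"},"delta_rot":{"type":"array"},"grip":{"type":"number"},"newtons":{"type":"number"}},"required":["travel","delta_rot"]}

```bash
mkdir -p pics; cat > h.py <<'E'
import numpy as np, cv2
from plant import r, viewer, close_job
def cap(n, out=None):
    c=viewer.capture(n)
    if out: cv2.imwrite(f'pics/{out}.png', c['img'][:,:,::-1])
    np.savez(f'{n}.npz', **{k:v for k,v in c.items()})
    return c
def ray(c,u,v):
    R=np.array(c['R']);t=np.array(c['t']);K=np.array(c['camera_matrix'])
    d=R.T@np.linalg.inv(K)@np.array([u,v,1.]); o=-R.T@t
    return o,d/np.linalg.norm(d)
def onz(c,u,v,z):
    o,d=ray(c,u,v); return o+d*(z-o[2])/d[2]
def proj(c,X):
    p=np.array(c['camera_matrix'])@(np.array(c['R'])@np.array(X)+np.array(c['t'])); return p[:2]/p[2]
def tri(c1,p1,c2,p2):
    o1,d1=ray(c1,*p1);o2,d2=ray(c2,*p2)
    s=np.linalg.lstsq(np.c_[d1,-d2],o2-o1,rcond=None)[0]
    a,b=o1+d1*s[0],o2+d2*s[1]; return (a+b)/2, np.linalg.norm(a-b)
E
python3 - <<'E'
from h import *
for n in('scene','side'):
    c=cap(n,n); print(n,c['camera_matrix'],ray(c,320,240))
s=r.get_state();print(s)
print(r.tips_ahead)
E
```

```text
scene [[587.33481516   0.         317.3405479 ]
 [  0.         587.33481516 237.25274332]
 [  0.           0.           1.        ]] (array([1.2838542 , 0.19738901, 1.27287762]), array([-0.54233252, -0.14088655, -0.82826711]))
side [[437.42740991   0.         316.41061908]
 [  0.         437.42740991 238.67063102]
 [  0.           0.           1.        ]] (array([-0.11065254,  0.70549495,  0.75422838]), array([ 0.54001051, -0.60596688, -0.5841171 ]))
{'time_s': 0.1, 'joints': array([-5.10462196e+01,  2.05877900e+01,  6.38829371e-01, -1.97908689e-02,
       -7.01352839e+01, -1.65049482e+01]), 'qd': array([ 0.05907582, -0.21518302,  0.17219582,  0.02407141,  0.07190382,
        0.02601207]), 'joint_torque': array([-1.53244306e-03, -5.84162021e+01,  2.93754458e+01,  7.01560602e+00,
        1.02070600e-02, -4.16444470e-05]), 'tcp_pos': array([ 0.25756303, -0.62348067,  0.24470324]), 'eef_rot': array([ 1.79913940e+02, -6.09721886e-03, -1.57557902e+02]), 'contact_force': array([-0.39108623, -0.30482937, -0.57708618]), 'moment': array([-0.00795368,  0.00297703, -0.03987854]), 'gripper_force': 0.0, 'gripper_width': 0.08769841157371619}
0.019
```

View pics/scene.png

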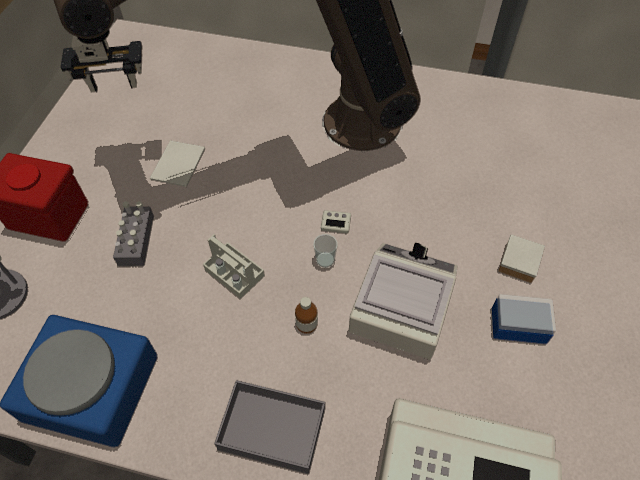

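View pics/side.png

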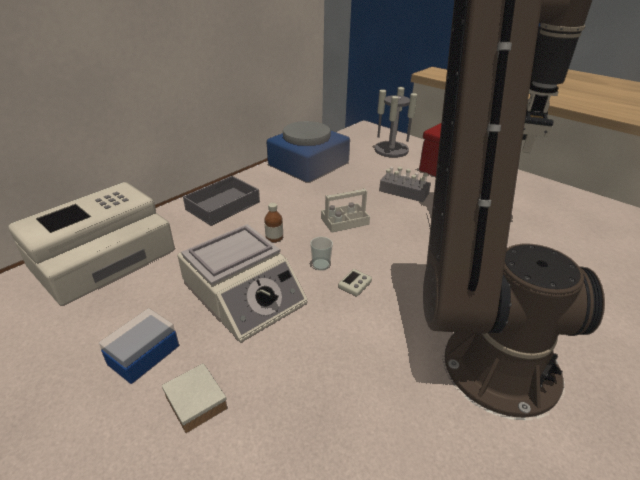

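The scene view shows the carrier around (234,266), the shaker around (405,300), the bottle at (306,315) and the beaker at (324,252). In the side view the carrier is at (345,213) and the dial at (265,295). Next I'll enlarge both.

```bash
python3 - <<'E'
import cv2,numpy as np
a=cv2.imread('pics/scene.png');b=cv2.imread('pics/side.png')
def cr(i,x,y,w,h):return cv2.resize(i[y:y+h,x:x+w],(400,300),interpolation=cv2.INTER_CUBIC)
m=np.vstack([np.hstack([cr(a,194,231,80,75),cr(b,310,178,80,60)]) if 0 else np.hstack([cr(a,194,231,80,60+8)[:300],cr(b,310,178,80,60)]),np.hstack([cr(a,338,237,160,120),cr(b,170,220,160,120)])])
cv2.imwrite('pics/crop1.png',m)
E
```

```text
(no output)
```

View pics/crop1.png

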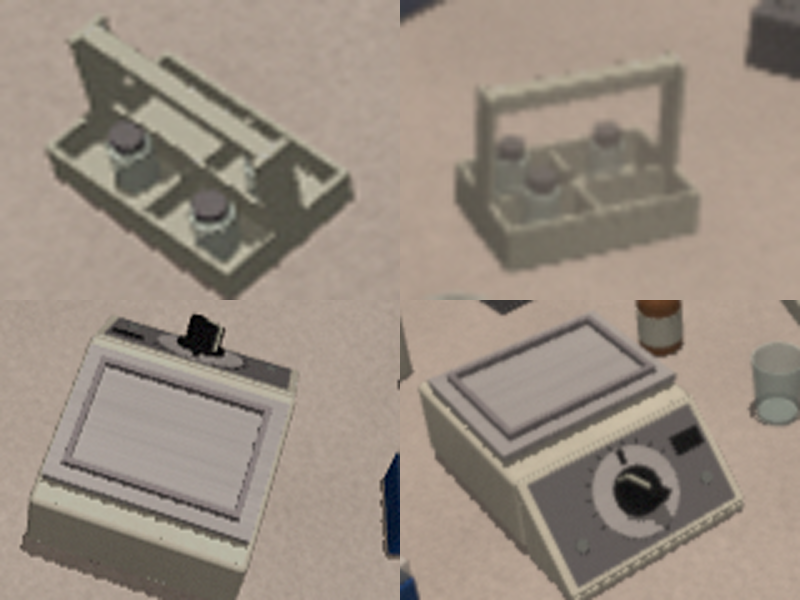

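The crop shows the carrier's walls and handle bar, the rim's inner edge, and the dial with its index bar at about the 11 o'clock position. I'll cast rays from those points.

```bash
cat > m1.py <<'E'
from h import *
L=lambda n:dict(np.load(n+'.npz'))
a,b=L('scene'),L('side')
A=lambda x,y:(194+x/5-.4,231+y*68/300-.4)
B=lambda x,y:(310+(x-400)/5-.4,178+y/5-.4)
C=lambda x,y:(338+x/2.5-.3,237+(y-300)/2.5-.3)
D=lambda x,y:(170+(x-400)/2.5-.3,220+(y-300)/2.5-.3)
np.set_printoptions(precision=4,suppress=True)
print('walls'); 
for p in[(50,150),(353,183),(230,272)]:print(onz(a,*A(*p),.03))
print('side walls')
for p in[(505,232),(698,195)]:print(onz(b,*B(*p),.03))
print('bar scene',*[onz(a,*A(*p),.102) for p in[(70,40),(90,22),(258,160),(290,143)]],sep='\n')
print('bar side',*[onz(b,*B(*p),.102) for p in[(478,90),(683,57)]],sep='\n')
print('rim in scene',*[onz(a,*C(*p),.114) for p in[(107,362),(268,408),(237,520),(65,463)]],sep='\n')
print('rim in side',*[onz(b,*D(*p),.114) for p in[(458,378),(588,323),(648,368),(512,434)]],sep='\n')
print('plate scene',*[onz(a,*C(*p),.11) for p in[(97,342),(293,395)]],sep='\n')
print('dial side', D(636,490), 'timer..')
print('bottle base',onz(b,274,241,0),onz(a,306,330,0),'bottle top',onz(a,305,301,.115),onz(b,273,206,.115)); print('beaker',onz(a,324,262,0),onz(a,325,240,.075),onz(b,321,243,.075))
E
python3 m1.py
```

```text
walls
[ 0.6108 -0.2776  0.03  ]
[ 0.5955 -0.1245  0.03  ]
[ 0.6639 -0.1655  0.03  ]
side walls
[ 0.591  -0.1281  0.03  ]
[ 0.5321 -0.2407  0.03  ]
bar scene
[ 0.5808 -0.2655  0.102 ]
[ 0.5672 -0.2602  0.102 ]
[ 0.6324 -0.1532  0.102 ]
[ 0.6187 -0.1419  0.102 ]
bar side
[ 0.6333 -0.1489  0.102 ]
[ 0.5695 -0.2654  0.102 ]
rim in scene
[0.5501 0.1513 0.114 ]
[0.5636 0.3023 0.114 ]
[0.6818 0.2904 0.114 ]
[0.663  0.1347 0.114 ]
rim in side
[0.6732 0.2855 0.114 ]
[0.6554 0.1389 0.114 ]
[0.5525 0.1488 0.114 ]
[0.5673 0.3004 0.114 ]
plate scene
[0.528  0.1379 0.11  ]
[0.542  0.3231 0.11  ]
dial side (264.09999999999997, 295.7) timer..
bottle base [0.6812 0.0198 0.    ] [0.7081 0.011  0.    ] bottle top [0.6925 0.0077 0.115 ] [0.6855 0.0125 0.115 ]
beaker [0.5137 0.0072 0.    ] [0.4966 0.0056 0.075 ] [0.5063 0.009  0.075 ]
```

Both views agree: the handle is near (0.601,-0.2045) with carrier yaw about -26°, and the platform is near (0.613,0.219) with yaw about -6°. The sizes match too. I'll move above the carrier and check with the wrist camera.

arm_command:
  travel:
    - [0.1, 0.12, 0]
    - [0.2, 0.24, 0]
    - [0.3, 0.36, 0]
    - [0.4, 0.48, 0]
    - [0.5, 0.6, 0]
    - [0.58, 0.71, 0]
    - [0.64, 0.78, 0]
    - [0.687, 0.838, 0]
    - [0.687, 0.838, 0]
    - [0.687, 0.838, 0]
    - [0.687, 0.838, 0]
  delta_rot:
    - [0, 0, 0.06]
    - [0, 0, 0.12]
    - [0, 0, 0.18]
    - [0, 0, 0.24]
    - [0, 0, 0.3]
    - [0, 0, 0.36]
    - [0, 0, 0.42]
    - [0, 0, 0.462]
    - [0, 0, 0.462]
    - [0, 0, 0.462]
    - [0, 0, 0.462]
  grip: 1

```text
time_s: 1.48
tcp_pos: [0.6009, -0.2047, 0.245]
eef_rot: [179.9, -0.0, -115.9]
contact_force: [-0.2, 0.0, -0.2]
gripper_width: 0.0878
gripper_force: 0.0
```

```bash
python3 - <<'E'
from h import *
s=r.get_state(); print(s['time_s'],s['tcp_pos'],s['eef_rot'],s['joints'],s['contact_force'])
c=cap('wrist','w1'); np.savez('w1.npz',p=s['tcp_pos'],e=s['eef_rot'],**c); print(c['camera_matrix'],c['mount'])
E
```

```text
1.475 [ 0.60088419 -0.20470451  0.24504311] [ 1.79940456e+02 -2.20632741e-02 -1.15943650e+02] [-1.22898113e+00  1.68531620e+01 -4.72014391e+00 -5.21654416e-03
 -6.84900091e+01 -2.47127652e+01] [-0.244191    0.01884852 -0.16323347]
[[371.64829954   0.         322.066347  ]
 [  0.         371.64829954 248.52417744]
 [  0.           0.           1.        ]] [[ 1.16691665e-04 -9.57644878e-01 -2.87951862e-01  7.79189905e-02]
 [ 9.99999991e-01  1.29930983e-04 -2.68658654e-05  8.74223724e-05]
 [ 6.31418267e-05 -2.87951856e-01  9.57644884e-01 -1.37429360e-01]
 [ 0.00000000e+00  0.00000000e+00  0.00000000e+00  1.00000000e+00]]
```

View pics/w1.png

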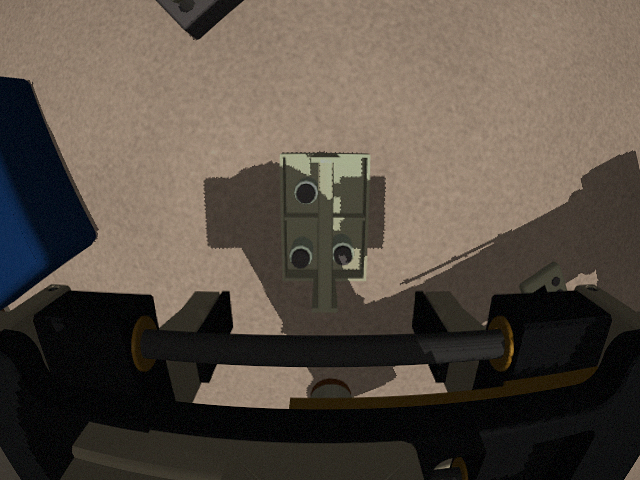

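The wrist view shows the carrier nearly square to the gripper. The bar runs from (324,157) to (324,311), and the wall corners are at (281,153), (370,153), (366,281) and (284,280).

```bash
cat >> h.py <<'E'
from scipy.spatial.transform import Rotation as Ro
def wray(c,u,v):
    K=c['camera_matrix'];d=np.array([u-K[0,2],v-K[1,2]])/K[0,0];th=np.linalg.norm(d)
    q=np.r_[d/max(th,1e-9)*np.sin(th),np.cos(th)]
    T=Ro.from_euler('xyz',c['e'],degrees=True).as_matrix();M=c['mount']
    return c['p']+T@M[:3,3],T@M[:3,:3]@q
def wz(c,u,v,z):
    o,d=wray(c,u,v);return o+d*(z-o[2])/d[2]
def wcap(name):
    s=r.get_state();c=cap('wrist',name);c={**c,'p':s['tcp_pos'],'e':s['eef_rot']};np.savez(name+'.npz',**c);return c
np.set_printoptions(precision=4,suppress=True)
E
python3 - <<'E'
from h import *
c=dict(np.load('w1.npz'))
print(*[wz(c,*p,.102) for p in[(315,157),(333,157),(312,311),(337,311)]],sep='\n')
print('walls',*[wz(c,*p,.03) for p in[(281,153),(370,153),(366,281),(284,280)]],sep='\n')
g=cv2.cvtColor(c['img'],cv2.COLOR_RGB2GRAY)
for v in(200,230,260,285,295,305): print(v,g[v,300:350])
E
```

```text
[ 0.577  -0.2655  0.102 ]
[ 0.5648 -0.2596  0.102 ]
[ 0.635  -0.1534  0.102 ]
[ 0.6161 -0.1442  0.102 ]
walls
[ 0.6065 -0.2809  0.03  ]
[ 0.531  -0.2443  0.03  ]
[ 0.5876 -0.1285  0.03  ]
[ 0.6625 -0.1662  0.03  ]
200 [ 33  34  32  28  33  31  32  34  27  34  25  38  80 118 111  74  67  69
  60  64  67  70  71  68  67  71  69  64  62  63  67  62  66  98 166 166
 165 162 167 166 168  65  65  69  69  68  73  72  70  70]
230 [ 69  69  70  68  70  69  68  68  66  69  71  64  67  70  70  69  69  57
  56  67  66  68  69  66  70  69  73  70  73  71  72  64  61  59 129 134
 136 107  87 132 107  70  71  70  70  68  71  69  69  69]
260 [ 35  34  31  37  26  36  36  29  30  62 128  76  66  72  69  71  68  64
  63  64  69  71  69  72  70  68  71  72  71  64  68  62  50  80  86  42
  28  30  28  38  66  82  77  84  84  75  58  28  28  20]
285 [64 59 61 61 54 62 61 65 61 67 64 60 62 53 52 46 50 43 60 64 67 63 66 71
 70 66 71 68 69 67 65 59 42 50 52 54 63 61 62 66 57 65 65 64 63 62 63 59
 59 63]
295 [60 62 60 64 59 63 67 60 63 59 65 65 58 50 45 50 48 44 61 65 69 68 69 70
 70 66 66 68 68 70 66 59 46 42 49 48 49 63 67 59 60 61 62 60 55 61 56 58
 63 62]
305 [58 53 55 53 57 61 58 57 57 59 61 62 52 46 46 49 48 46 63 62 68 65 70 70
 68 70 73 66 70 68 66 62 41 52 51 48 42 56 59 62 57 58 59 61 60 60 60 57
 60 64]
```

arm_command:
  travel:
    - [0, 0, -0.06]
    - [0, 0, -0.12]
    - [-0.003, 0, -0.18]
    - [-0.003, 0, -0.23]
    - [-0.003, 0, -0.265]
    - [-0.003, 0, -0.29]
    - [-0.003, 0, -0.3]
    - [-0.003, 0, -0.3]
    - [-0.003, 0, -0.3]
  delta_rot:
    - [0, 0, 0]
    - [0, 0, 0]
    - [0, 0, 0]
    - [0, 0, 0]
    - [0, 0, 0]
    - [0, 0, 0]
    - [0, 0, 0]
    - [0, 0, 0]
    - [0, 0, 0]

```text
time_s: 2.65
tcp_pos: [0.6002, -0.2049, 0.0963]
eef_rot: [-179.9, 0.0, -116.0]
contact_force: [-0.7, -0.4, 0.8]
gripper_width: 0.0874
gripper_force: 0.0
```

arm_command:
  travel:
    - [0, 0, 0]
    - [0, 0, 0]
    - [0, 0, 0]
    - [0, 0, 0]
    - [0, 0, 0]
    - [0, 0, 0]
    - [0, 0, 0]
    - [0, 0, 0]
  delta_rot:
    - [0, 0, 0]
    - [0, 0, 0]
    - [0, 0, 0]
    - [0, 0, 0]
    - [0, 0, 0]
    - [0, 0, 0]
    - [0, 0, 0]
    - [0, 0, 0]
  grip: 0
  newtons: 35

```text
time_s: 3.65
tcp_pos: [0.5996, -0.2048, 0.0955]
eef_rot: [180.0, -0.0, -116.0]
contact_force: [-2.9, 1.6, 0.7]
gripper_width: 0.0133
gripper_force: 1.2
```

arm_command:
  travel:
    - [0, 0, 0]
    - [0, 0, 0]
    - [0, 0, 0.005]
    - [0, 0, 0.02]
    - [0, 0, 0.04]
    - [0, 0, 0.07]
    - [0, 0, 0.11]
    - [0, 0, 0.15]
    - [0, 0, 0.19]
    - [0, 0, 0.23]
    - [0, 0, 0.27]
    - [0, 0, 0.3]
    - [0, 0, 0.32]
    - [0, 0, 0.335]
    - [0, 0, 0.34]
    - [0, 0, 0.34]
  delta_rot:
    - [0, 0, 0]
    - [0, 0, 0]
    - [0, 0, 0]
    - [0, 0, 0]
    - [0, 0, 0]
    - [0, 0, 0]
    - [0, 0, 0]
    - [0, 0, 0]
    - [0, 0, 0]
    - [0, 0, 0]
    - [0, 0, 0]
    - [0, 0, 0]
    - [0, 0, 0]
    - [0, 0, 0]
    - [0, 0, 0]
    - [0, 0, 0]

```text
time_s: 5.65
tcp_pos: [0.5996, -0.2048, 0.2652]
eef_rot: [180.0, -0.0, -116.0]
contact_force: [0.4, 0.2, -4.5]
gripper_width: 0.0115
gripper_force: 35.0
```

```bash
python3 - <<'E'
from h import *
w=wcap('w2');s=r.get_state();print(s['gripper_width'],s['gripper_force'],s['contact_force'],s['moment'])
b=cap('side','s2')
m=np.hstack([cv2.resize(w['img'][100:340,160:480],(400,300)),cv2.resize(b['img'][60:300,180:500],(400,300))])
cv2.imwrite('pics/c2.png',m[:,:,::-1])
E
```

```text
0.011601380640678522 34.99663710594177 [-0.7018  0.1506 -4.4993] [0.0289 0.0668 0.0024]
```

View pics/c2.png

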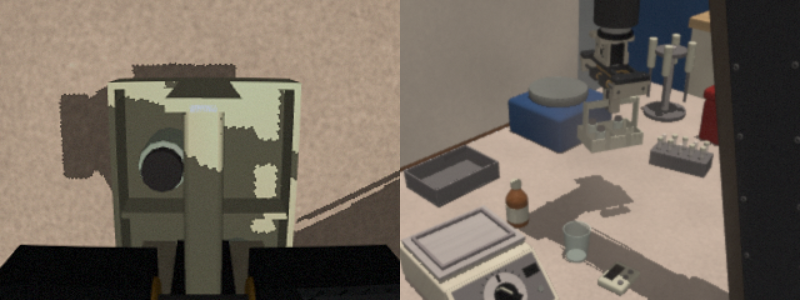

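The carrier hangs level with its vials upright (left half at (160,165), right half at (610,135)). Now to carry it across.

arm_command:
  travel:
    - [0, 0.005, 0]
    - [0, 0.02, 0]
    - [0.001, 0.045, 0]
    - [0.002, 0.08, 0]
    - [0.004, 0.125, 0]
    - [0.006, 0.18, 0]
    - [0.008, 0.24, 0]
    - [0.01, 0.3, 0]
    - [0.012, 0.36, 0]
    - [0.014, 0.42, 0]
    - [0.016, 0.48, 0]
    - [0.018, 0.54, 0]
    - [0.02, 0.6, 0]
    - [0.022, 0.66, 0]
    - [0.023, 0.715, 0]
    - [0.024, 0.76, 0]
    - [0.025, 0.8, 0]
    - [0.026, 0.83, 0]
    - [0.027, 0.845, 0]
    - [0.027, 0.848, 0]
  delta_rot:
    - [0, 0, 0]
    - [0, 0, 0.005]
    - [0, 0, 0.012]
    - [0, 0, 0.02]
    - [0, 0, 0.03]
    - [0, 0, 0.045]
    - [0, 0, 0.06]
    - [0, 0, 0.075]
    - [0, 0, 0.09]
    - [0, 0, 0.105]
    - [0, 0, 0.12]
    - [0, 0, 0.135]
    - [0, 0, 0.15]
    - [0, 0, 0.165]
    - [0, 0, 0.18]
    - [0, 0, 0.195]
    - [0, 0, 0.207]
    - [0, 0, 0.216]
    - [0, 0, 0.222]
    - [0, 0, 0.222]

```text
time_s: 8.25
tcp_pos: [0.6133, 0.2193, 0.2654]
eef_rot: [180.0, -0.0, -96.0]
contact_force: [-0.5, 0.3, -3.6]
gripper_width: 0.0118
gripper_force: 35.0
```

arm_command:
  travel:
    - [0, 0, 0]
    - [0, 0, 0]
    - [0, 0, 0]
  delta_rot:
    - [0, 0, 0]
    - [0, 0, 0]
    - [0, 0, 0]

```text
time_s: 8.62
tcp_pos: [0.6133, 0.2187, 0.2657]
eef_rot: [-180.0, 0.0, -96.0]
contact_force: [0.4, -1.3, -3.6]
gripper_width: 0.0116
gripper_force: 35.0
```

```bash
python3 - <<'E'
from h import *
w=wcap('w3');s=r.get_state();print(s['tcp_pos'],s['eef_rot'],s['joints'])
b=cap('side','s3'); a=cap('scene','a3')
m=np.hstack([cv2.resize(w['img'][100:400,120:520],(400,300)),cv2.resize(b['img'][130:370,150:470],(400,300))])
m=np.vstack([m,np.hstack([cv2.resize(a['img'][190:370,310:550],(400,300))]*2)])
cv2.imwrite('pics/c3.png',m[:,:,::-1])
E
```

```text
[0.6133 0.2188 0.2657] [-179.9948    0.0048  -96.0198] [ 36.7672  17.6724  -0.8526   0.0001 -71.4679 -42.7871]
```

View pics/c3.png

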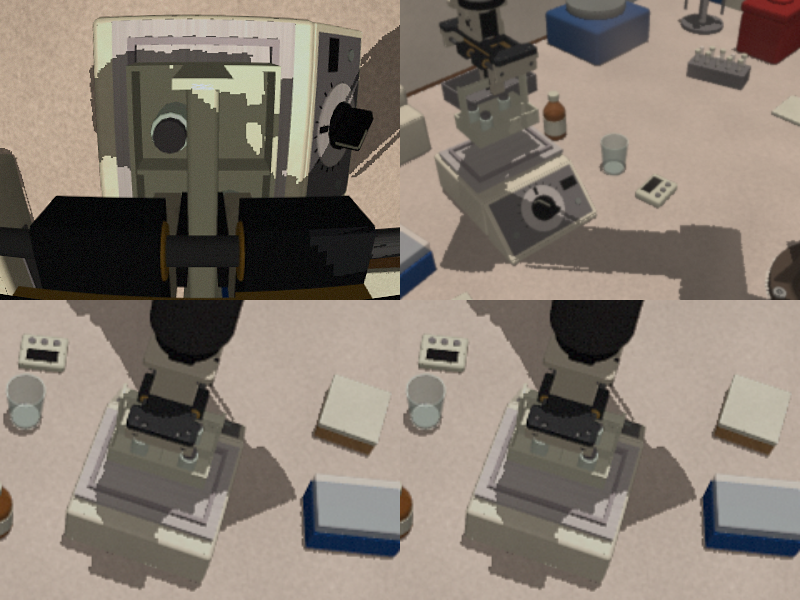

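The carrier hangs over the platform. In the wrist crop the rim's far inner edge runs from about (135,50) to (277,50). I'll check that against the estimate.

```bash
python3 - <<'E'
from h import *
c=dict(np.load('w3.npz'));g=cv2.cvtColor(c['img'],cv2.COLOR_RGB2GRAY)
for v in (146,152,158): print(v,g[v,235:265],g[v,385:415])
print(g[125:175,300], g[125:175,360])
y=np.array([-np.sin(np.radians(-6)),np.cos(np.radians(-6))]);x=np.array([y[1],-y[0]])
P=np.array([.613,.219])
for p,z in[((253,152),.118),((399,152),.118),((253,152),.11),((399,152),.11),((320,137),.118),((320,148),.118),((320,148),.11)]:
  q=wz(c,*p,z);print(p,z,q,(q[:2]-P)@x,(q[:2]-P)@y)
E
```

```text
146 [178 182 182 184 179 178 183 183 179 182 182 185 143 142 143 142 145 142
 146 119  21  78 194 181 183 182 189 183 187 193] [176 177 175 179 148 125 125 145 152 154 155 154 156 155 160 181 189 182
 189 190 190 188 186 186 187 190 184 179 180 187]
152 [182 184 186 186 181 179 181 181 183 184 176  66  63  52  57  57  51  54
  55  50  30  53  82  79  75  76  81  74  84  79] [188 192 193 198 157  39  61 138 159 156 156 157 153 155 171 186 187 184
 186 188 186 186 188 186 186 188 187 177 179 190]
158 [70 71 77 80 82 76 74 75 79 80 80 80 67 56 55 61 58 63 56 50 32 53 75 74
 79 76 78 78 81 79] [192 192 195 195 173  26  40 160 155 158 157 155 155 155 173 188 184 183
 189 190 184 184 187 189 189 182 186 180 184 194]
[190 189 187 187 189 189 191 191 186 191 188 182 152 151 145 152 153 151
 146 171 191 191 191 180  69  78  79  80  77  82  78  77  80  76  81  79
  81  67  56  59  90  87  93  85  67  66  60  57  63  59] [192 193 191 197 193 191 192 192 192 192 192 195 177 163 153 156 159 155
 156 152 150 196 192 190 194 191 191 199 130  74  79  73  83  76  75  70
  77  63  59  52 151 195 201 204 203 200 204 200 203 199]
(253, 152) 0.118 [0.6586 0.144  0.118 ] 0.053220291975734274 -0.06977079939793505
(399, 152) 0.118 [0.547  0.1556 0.118 ] -0.05897499361380447 -0.06994662474955596
(253, 152) 0.11 [0.6601 0.1441 0.11  ] 0.054707024137841134 -0.06953564167486909
(399, 152) 0.11 [0.5454 0.156  0.11  ] -0.0606366003670671 -0.0697164009040046
(320, 137) 0.118 [0.6064 0.1388 0.118 ] 0.0017800643549654611 -0.08041303761137747
(320, 148) 0.118 [0.6073 0.1472 0.118 ] 0.0017872797433252105 -0.07197386542658067
(320, 148) 0.11 [0.6073 0.1474 0.11  ] 0.0018307377687773446 -0.07180052846964285
```

The rim's inner edges come out at x = +51.5/-52.5 mm and y = -74.5 mm from my centre, so the estimate is right to about 1 mm. Lowering gently.

arm_command:
  travel:
    - [0, 0, -0.01]
    - [0, 0, -0.025]
    - [0, 0, -0.045]
    - [0, 0, -0.065]
    - [0, 0, -0.082]
    - [0, 0, -0.096]
    - [0, 0, -0.106]
    - [0, 0, -0.112]
    - [0, 0, -0.115]
    - [0, 0, -0.117]
    - [0, 0, -0.119]
    - [0, 0, -0.12]
    - [0, 0, -0.121]
    - [0, 0, -0.121]
    - [0, 0, -0.121]
  delta_rot:
    - [0, 0, 0]
    - [0, 0, 0]
    - [0, 0, 0]
    - [0, 0, 0]
    - [0, 0, 0]
    - [0, 0, 0]
    - [0, 0, 0]
    - [0, 0, 0]
    - [0, 0, 0]
    - [0, 0, 0]
    - [0, 0, 0]
    - [0, 0, 0]
    - [0, 0, 0]
    - [0, 0, 0]
    - [0, 0, 0]

```text
time_s: 10.65
tcp_pos: [0.6132, 0.2192, 0.2054]
eef_rot: [-180.0, 0.0, -96.0]
contact_force: [-2.0, 0.3, -1.1]
gripper_width: 0.0118
gripper_force: 35.0
```

arm_command:
  travel:
    - [0, 0, -0.001]
    - [0, 0, -0.001]
    - [0, 0, -0.001]
  delta_rot:
    - [0, 0, 0]
    - [0, 0, 0]
    - [0, 0, 0]

```text
time_s: 11.02
tcp_pos: [0.6133, 0.2192, 0.2053]
eef_rot: [-180.0, 0.0, -96.0]
contact_force: [-5.6, -0.3, 5.9]
gripper_width: 0.0117
gripper_force: 35.0
```

arm_command:
  travel:
    - [0, 0, 0]
    - [0, 0, 0]
    - [0, 0, 0]
    - [0, 0, 0]
    - [0, 0, 0]
    - [0, 0, 0]
  delta_rot:
    - [0, 0, 0]
    - [0, 0, 0]
    - [0, 0, 0]
    - [0, 0, 0]
    - [0, 0, 0]
    - [0, 0, 0]
  grip: 0.6

```text
time_s: 11.78
tcp_pos: [0.6132, 0.2192, 0.2046]
eef_rot: [-180.0, 0.0, -96.0]
contact_force: [-0.4, -0.4, 0.2]
gripper_width: 0.0522
gripper_force: 0.0
```

arm_command:
  travel:
    - [0, 0, 0.02]
    - [0, 0, 0.06]
    - [0, 0, 0.12]
    - [-0.04, 0, 0.18]
    - [-0.1, 0.01, 0.2]
    - [-0.16, 0.015, 0.2]
    - [-0.22, 0.02, 0.2]
    - [-0.27, 0.025, 0.2]
    - [-0.3, 0.03, 0.2]
    - [-0.3, 0.03, 0.2]
    - [-0.3, 0.03, 0.2]
  delta_rot:
    - [0, 0, 0]
    - [0, 0, 0]
    - [0, 0, 0]
    - [0, 0, 0]
    - [0, 0, 0]
    - [0, 0, 0]
    - [0, 0, 0]
    - [0, 0, 0]
    - [0, 0, 0]
    - [0, 0, 0]
    - [0, 0, 0]

```text
time_s: 13.15
tcp_pos: [0.4637, 0.2344, 0.3048]
eef_rot: [-180.0, 0.0, -96.0]
contact_force: [-0.1, -0.6, -0.2]
gripper_width: 0.0526
gripper_force: 0.0
```

```bash
python3 - <<'E'
from h import *
w=wcap('w4');s=r.get_state();print(s['tcp_pos'],s['eef_rot'],s['joints'])
b=cap('side','s4');a=cap('scene','a4')
im=lambda i,x,y,W,H:cv2.resize(i[y:y+H,x:x+W],(400,300),interpolation=cv2.INTER_CUBIC)
m=np.vstack([np.hstack([im(w['img'],0,0,640,480),im(b['img'],180,180,160,120)]),np.hstack([im(a['img'],330,220,160,120),im(b['img'],220,255,80,60)])])
cv2.imwrite('pics/c4.png',m[:,:,::-1])
E
```

```text
[0.4638 0.2343 0.3046] [-179.9937   -0.0095  -96.0014] [ 48.4685   3.7703 -13.2287   0.0112 -73.0051 -54.4732]
```

View pics/c4.png

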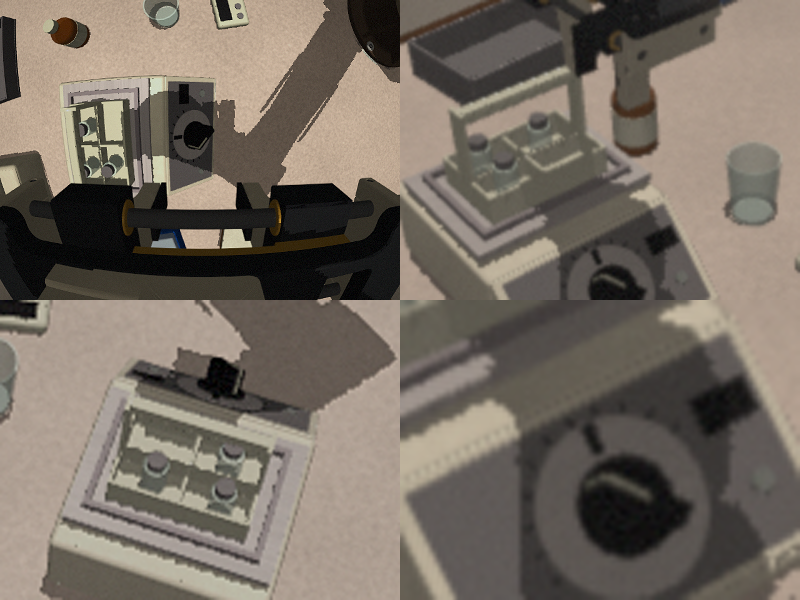

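The carrier stands inside the rim with all three vials upright. In the side crop the index bar is at (595,437) and the white line runs from (585,480) to (650,500). I need a closer look at the dial.

```bash
python3 - <<'E'
from h import *
w=np.load('w4.npz')['img'];b=cv2.imread('pics/side.png')[:,:,::-1]
im=lambda i,x,y,W,H:cv2.resize(i[y:y+H,x:x+W],(400,400),interpolation=cv2.INTER_CUBIC)
m=np.hstack([im(w,265,165,80,80),im(b,235,265,60,60)])
m=np.clip(m*1.5,0,255).astype(np.uint8)
cv2.imwrite('pics/c5.png',m[:,:,::-1])
E
```

```text
(no output)
```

View pics/c5.png

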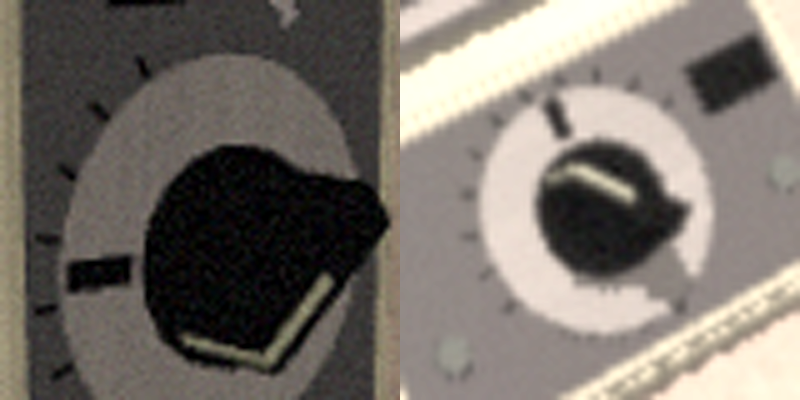

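The wrist crop (left) shows the pointer line from (330,275) to a corner at (267,358) and down to (183,340), with the index bar from (68,280) to (131,270). In the side crop the line runs (632,193)→(572,165)→(548,180), with the index bar from (548,100) to (567,135). I'll triangulate these.

```bash
cat > dial.py <<'E'
from h import *
def frame(yaw=-6):
    q=np.radians(yaw);sx=np.array([np.cos(q),np.sin(q),0]);sy=np.array([-np.sin(q),np.cos(q),0]);z=np.array([0,0,1.])
    return np.c_[(sx+z)/2**.5,sy,(z-sx)/2**.5]
def x2(o1,d1,o2,d2):
    s=np.linalg.lstsq(np.c_[d1,-d2],o2-o1,rcond=None)[0];a,b=o1+d1*s[0],o2+d2*s[1];return (a+b)/2,np.linalg.norm(a-b)
F=frame()
E
python3 - <<'E'
from dial import *
w=dict(np.load('w4.npz'));b=dict(np.load('side.npz'))
W=lambda x,y:(265+x/5-.4,165+y/5-.4)
S=lambda x,y:(235+(x-400)/6.667-.43,265+y/6.667-.43)
O=np.array([.613,.219,0])-.045*np.array([F[0,0]*2**.5,F[1,0]*2**.5,0])
print('shaker O',O)
sx=np.array([np.cos(np.radians(-6)),np.sin(np.radians(-6)),0])
P0=O-.094*sx+np.array([0,0,.059])
for n,a,c in[('in',(330,275),(632,193)),('corner',(267,358),(572,165)),('skirt',(183,340),(548,180)),('idx out',(68,280),(548,100)),('idx in',(131,270),(567,135))]:
    X,e=x2(*wray(w,*W(*a)),*ray(b,*S(*c)));print(n,X,'gap',e,'panel',(X-P0)@F)
# ring bounding ellipse in side (plane h=0): contour
g=cv2.cvtColor(b['img'],cv2.COLOR_RGB2GRAY)[265:325,235:295]
for t in(140,):
    cs,_=cv2.findContours((g>t).astype(np.uint8),0,2)
    for k in cs:
        if cv2.contourArea(k)>200: (e)=cv2.fitEllipse(cv2.convexHull(k));print(e, cv2.contourArea(k))
E
```

```text
shaker O [0.5682 0.2237 0.    ]
in [0.4559 0.2366 0.0801] gap 0.0013522803761250536 panel [0.0014 0.0011 0.0284]
corner [0.47   0.2494 0.0922] gap 0.0021525579337315914 panel [0.019  0.0153 0.028 ]
skirt [0.4869 0.2481 0.0741] gap 0.000616610071946702 panel [0.0181 0.0157 0.0033]
idx out [0.5066 0.2301 0.0872] gap 2.0077730981986196e-06 panel [ 0.0426 -0.0001 -0.0027]
idx in [0.4952 0.2315 0.0788] gap 0.000895542178118225 panel [ 0.0285  0.0001 -0.0006]
```

```bash
cat >> dial.py <<'E'
O=np.array([.5682,.2237,0]);sx=np.array([np.cos(np.radians(-6)),np.sin(np.radians(-6)),0])
P0=O-.094*sx+np.array([0,0,.059])+F@np.array([.001,.001,-.004])
def pose(h,ang,sgn=1):
    a=np.radians(ang);y=F@np.array([np.cos(a),np.sin(a),0])*sgn;z=-F[:,2]
    return P0+F[:,2]*h, np.c_[np.cross(y,z),y,z]
def cmd(p,R,s=None):
    s=s or r.get_state();D=Ro.from_matrix(R@Ro.from_euler('xyz',s['eef_rot'],degrees=True).as_matrix().T)
    return (p-s['tcp_pos'])/.5, np.degrees(D.as_rotvec())/90
E
python3 - <<'E'
from dial import *
print('P0',P0)
for a in(129,-51):
    p,R=pose(.132,a);print(a,p,*cmd(p,R))
E
```

```text
P0 [0.4783 0.2342 0.0569]
129 [0.3855 0.2439 0.1502] [-0.1565  0.0196 -0.3081] [ 0.1724 -0.4869 -0.5361]
-51 [0.3855 0.2439 0.1502] [-0.1565  0.0196 -0.3081] [-0.5812 -0.2056  1.3447]
```

arm_command:
  travel:
    - [-0.02, 0, 0]
    - [-0.05, 0, 0]
    - [-0.08, 0.01, 0]
    - [-0.11, 0.01, -0.01]
    - [-0.14, 0.015, -0.03]
    - [-0.155, 0.02, -0.06]
    - [-0.155, 0.02, -0.1]
    - [-0.155, 0.02, -0.15]
    - [-0.155, 0.02, -0.2]
    - [-0.155, 0.02, -0.25]
    - [-0.156, 0.02, -0.29]
    - [-0.156, 0.02, -0.308]
    - [-0.156, 0.02, -0.308]
    - [-0.156, 0.02, -0.308]
    - [-0.156, 0.02, -0.308]
  delta_rot:
    - [0.017, -0.049, -0.054]
    - [0.034, -0.097, -0.107]
    - [0.052, -0.146, -0.161]
    - [0.069, -0.195, -0.214]
    - [0.086, -0.243, -0.268]
    - [0.103, -0.292, -0.322]
    - [0.121, -0.341, -0.375]
    - [0.138, -0.39, -0.429]
    - [0.155, -0.438, -0.482]
    - [0.172, -0.487, -0.536]
    - [0.172, -0.487, -0.536]
    - [0.172, -0.487, -0.536]
    - [0.172, -0.487, -0.536]
    - [0.172, -0.487, -0.536]
    - [0.172, -0.487, -0.536]
  grip: 0.6

```text
time_s: 15.18
tcp_pos: [0.4217, 0.2696, 0.2594]
eef_rot: [-149.9, 28.4, -138.2]
contact_force: [-0.4, 1.1, -0.2]
gripper_width: 0.0527
gripper_force: 0.0
```

```bash
python3 - <<'E'
from dial import *
s=r.get_state();print(s['time_s'],s['tcp_pos'],s['eef_rot'],s['joints'])
p,R=pose(.132,129);print(*cmd(p,R))
w=wcap('w5')
m=cv2.resize(w['img'],(640,480));cv2.imwrite('pics/c6.png',np.clip(m[:,:,::-1]*1.4,0,255).astype(np.uint8))
E
```

```text
15.175 [0.4217 0.2696 0.2594] [-149.8775   28.3574 -138.2338] [  74.6227   -6.5155  -58.218    57.2479  -50.0213 -173.6031]
[-0.0725 -0.0514 -0.2183] [ 0.0227 -0.0541  0.0005]
```

View pics/c6.png

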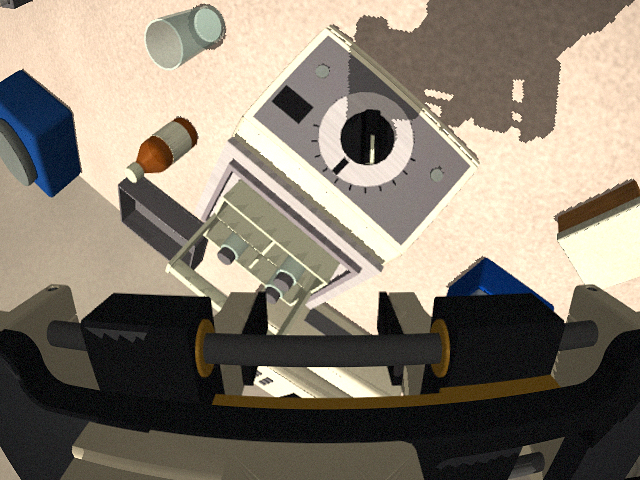

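The commanded pose stopped at the limits of joints 3 and 6. I'll fit a simple kinematic model to the recorded joint/pose pairs to pick a reachable approach.

```bash
cat > kin.py <<'E'
from dial import *
from scipy.optimize import least_squares
D=[([-51.0462,20.5878,.6388,-.0198,-70.1353,-16.5049],[.25756,-.62348,.24470],[179.914,-.006,-157.558]),
([-1.22898,16.85316,-4.72014,-.0052,-68.4900,-24.71277],[.60088,-.20470,.24504],[179.940,-.022,-115.944]),
([36.7672,17.6724,-.8526,.0001,-71.4679,-42.7871],[.6133,.2188,.2657],[-179.995,.005,-96.02]),
([48.4685,3.7703,-13.2287,.0112,-73.0051,-54.4732],[.4638,.2343,.3046],[-179.994,-.0095,-96.0014]),
([74.6227,-6.5155,-58.218,57.2479,-50.0213,-173.6031],[.4217,.2696,.2594],[-149.8775,28.3574,-138.2338])]
E=lambda a,x:Ro.from_euler(a,x,degrees=True).as_matrix()
B=np.array([[0,0,1],[0,1,0],[-1,0,0]],float) # tool z = local X at zero
def fk(q,p,s):
    d1,a1,L1,L2,e,L3,ls,lw,o6=p
    A=E('z',q[0]);x=A@np.array([a1,ls,d1]);A=A@E('y',q[1]);x=x+A@[0,0,L1]
    A=A@E('y',-q[2]);x=x+A@[L2,0,e];A=A@E('x',s[0]*q[3])@E('y',-q[4]);x=x+A@[0,lw,0]
    A=A@B@E('z',s[1]*q[5]+o6);return x+A@[0,0,L3],A
def res(p,s):
    o=[]
    for q,x,e in D:
        X,A=fk(q,p,s);o+=list((X-x)*1000)+list(Ro.from_matrix(A@E('xyz',e).T).as_rotvec()*1000)
    return np.r_[o,(np.array(p[[1,4]]))*1]
if __name__=='__main__':
    best=None
    for s in[(a,b) for a in(1,-1) for b in(1,-1)]:
      for o in(0,90,180,-90):
        for lw in(0,-.19):
          f=least_squares(res,[.4,0,.45,.45,0,.2,-.192-lw,lw,o],args=(s,))
          if best is None or f.cost<best[0].cost: best=(f,s)
    f,s=best;print(s,f.cost,f.x,f.fun.round(1));np.savez('kin.npz',p=f.x,s=s)
E
python3 kin.py
```

```text
(-1, -1) 0.0006865312478006546 [  0.1994  -0.0006   0.6016   0.4643  -0.0002   0.3593   0.0004  -0.1922
 -89.9999] [ 0. -0.  0.  0.  0.  0. -0. -0. -0. -0. -0.  0. -0.  0. -0. -0. -0.  0.
  0. -0. -0. -0. -0. -0.  0.  0. -0.  0.  0. -0. -0. -0.]
```

The fit is exact. Next I'll look for IK branches over the whole dial sequence.

```bash
cat >> kin.py <<'E'
k=None
try: k=np.load('kin.npz');KP=k['p'];KS=tuple(k['s'])
except Exception: pass
LO=np.array([-176.03,-82.01,-58.28,-173.87,-174.79,-173.66]);HI=np.array([176.03,121.73,71.71,95.51,-.11,173.66])
def ik(p,R,q0):
    def f(q):
        X,A=fk(q,KP,KS);return np.r_[(X-p)*1000,Ro.from_matrix(A@R.T).as_rotvec()*300]
    o=least_squares(f,np.clip(q0,LO+.5,HI-.5),bounds=(LO+.3,HI-.3),x_scale=30);return o.x,np.abs(o.fun).max()
E
cat > t.py <<'E'
from kin import *
rng=np.random.default_rng(0)
for sg in(1,-1):
  sols=[]
  for i in range(60):
    q,e=ik(*pose(.032,129,sg),rng.uniform(LO,HI))
    if e<.5 and not any(np.abs(q-t).max()<3 for t in sols): sols.append(q)
  for q in sols:
    print('sg',sg,q.round(1))
    for h,a in[(.06,129),(.1,129),(.032,109),(.032,89),(.032,79),(.1,89)]:
        z,e=ik(*pose(h,a,sg),q);print('   ',h,a,z.round(1),round(e,2))
E
python3 t.py
cat > t2.py <<'E'
from kin import *
rng=np.random.default_rng(0)
def tp(h,ang,sgn,tilt):
    p,R=pose(h,ang,sgn);return p,R@E('y',tilt)
def best(h,ang,sg,t,n=25):
    out=[]
    for i in range(n):
        q,e=ik(*tp(h,ang,sg,t),rng.uniform(LO,HI));out.append((e,q))
    return min(out,key=lambda o:o[0])
if __name__=='__main__':
  for sg in(1,-1):
    for a in(129,89):
      for t in(-45,-30,-15,0,15,30,45):
        e,q=best(.032,a,sg,t,16);n=E('y',0);R=tp(.032,a,sg,t)[1];print(sg,a,t,round(e,1),q.round(0),'toolz',R[:,2].round(2))
E
python3 t2.py
```

```text
1 129 -45 22.1 [ -11.   96.  -58. -126. -137.  163.] toolz [ 0.93  0.35 -0.11]
1 129 -30 56.4 [ -13.   18.  -58. -138.  -49.  103.] toolz [ 0.92  0.22 -0.34]
1 129 -15 39.5 [  -3.    9.  -58. -152.  -29.  103.] toolz [ 0.84  0.08 -0.54]
1 129 0 31.1 [   2.    7.  -58. -171.  -15.  114.] toolz [ 0.7  -0.07 -0.71]
1 129 15 24.8 [ 61.  16. -58.  66. -38. 173.] toolz [ 0.52 -0.22 -0.83]
1 129 30 0.0 [  63.   17.  -49.   39.  -42. -162.] toolz [ 0.3  -0.35 -0.89]
1 129 45 0.0 [  61.   24.  -31.   19.  -58. -142.] toolz [ 0.06 -0.45 -0.89]
1 89 -45 61.0 [   0.  106.  -58. -149. -171.  120.] toolz [ 0.99 -0.12 -0.  ]
1 89 -30 79.4 [  -4.  108.  -58. -139. -161.  126.] toolz [ 0.96 -0.11 -0.26]
1 89 -15 59.0 [  -2.    6.  -58. -158.  -23.   68.] toolz [ 0.86 -0.1  -0.5 ]
1 89 0 31.1 [   2.    7.  -58. -171.  -15.   74.] toolz [ 0.7  -0.07 -0.71]
1 89 15 22.9 [   4.    7.  -53. -174.   -0.   74.] toolz [ 0.5  -0.05 -0.87]
1 89 30 2.6 [ 54.  10. -55.  38. -22. 173.] toolz [ 0.26 -0.02 -0.97]
1 89 45 0.0 [  49.   15.  -32.   -1.  -42. -145.] toolz [ 0.    0.01 -1.  ]
-1 129 -45 0.0 [ 61.  24. -
[... 341 characters left out ...]
8 -0.54]
-1 129 30 56.4 [ -13.   18.  -58. -138.  -49.  -77.] toolz [ 0.92  0.22 -0.34]
-1 129 45 22.1 [ -11.   96.  -58. -126. -137.  -17.] toolz [ 0.93  0.35 -0.11]
-1 89 -45 0.0 [ 49.  15. -32.  -1. -42.  35.] toolz [ 0.    0.01 -1.  ]
-1 89 -30 0.0 [ 55.  10. -54.  35. -22.  -4.] toolz [ 0.26 -0.02 -0.97]
-1 89 -15 22.9 [   4.    7.  -53. -174.   -0. -106.] toolz [ 0.5  -0.05 -0.87]
-1 89 0 31.1 [   2.    7.  -58. -171.  -15. -106.] toolz [ 0.7  -0.07 -0.71]
-1 89 15 59.0 [  -2.    6.  -58. -158.  -23. -112.] toolz [ 0.86 -0.1  -0.5 ]
-1 89 30 79.4 [  -4.  108.  -58. -139. -161.  -54.] toolz [ 0.96 -0.11 -0.26]
-1 89 45 61.0 [   0.  106.  -58. -149. -171.  -60.] toolz [ 0.99 -0.12 -0.  ]
```

Gripping straight along the dial's axis is out of reach. Tilting about 35° about the closing line does work, with sg=-1 and joint 6 near mid-range. First I'll refine the dial's centre and index angle from the last wrist picture.

```bash
cat > meas.py <<'E'
from kin import *
def plane(c,u,v,h):
    o,d=wray(c,u,v);return (o+d*((P0+F[:,2]*h-o)@F[:,2])/(d@F[:,2])-P0)@F
def rect(c,h,S=8,half=48):
    # image of plane h in panel coords; col = y left (-> reversed), row = -x ; S px per mm
    n=2*half*S//2;  # S/2 px per mm
    m=4
    ax=np.arange(-half,half,1/m)/1000
    X,Y=np.meshgrid(-ax,-ax,indexing='ij')  # row0: +x top ; col0: +y left
    P=P0+X[...,None]*F[:,0]+Y[...,None]*F[:,1]+h*F[:,2]
    T=E('xyz',c['e']);M=c['mount'];o=c['p']+T@M[:3,3];q=(P-o)@(T@M[:3,:3])
    th=np.arctan2(np.hypot(q[...,0],q[...,1]),q[...,2]);rr=np.hypot(q[...,0],q[...,1]);K=c['camera_matrix']
    u=K[0,2]+K[0,0]*th*q[...,0]/rr;v=K[1,2]+K[0,0]*th*q[...,1]/rr
    return cv2.remap(c['img'],u.astype(np.float32),v.astype(np.float32),cv2.INTER_CUBIC)
E
python3 - <<'E'
from meas import *
c=dict(np.load('w5.npz'));g=cv2.cvtColor(c['img'],cv2.COLOR_RGB2GRAY)
sub=g[80:200,300:430]
m=(sub>105).astype(np.uint8)
n,l,st,ce=cv2.connectedComponentsWithStats(m)
for i in range(1,n):
    if st[i,4]>150: print(i,st[i],ce[i])
d=(g<45).astype(np.uint8)[80:200,300:430]
n,l,st,ce=cv2.connectedComponentsWithStats(d)
for i in range(1,n):
    if st[i,4]>8:
        ys,xs=np.where(l==i);pp=np.array([plane(c,x+300,y+80,.0015)[:2] for x,y in zip(xs,ys)])*1000
        print('dark',st[i],ce[i]+[300,80],'panel mm',pp.mean(0))
        if st[i,4]<150:
            w,V=np.linalg.eigh(np.cov(pp.T));print('   dir',V[:,1],'ext',(pp@V[:,1]).min(),(pp@V[:,1]).max(), w**.5)
E
```

```text
1 [ 83   0  47  45 257] [110.821   22.4903]
3 [  18   16   96   91 3593] [62.3081 69.4261]
8 [   0   76   51   44 1061] [ 17.7342 103.6418]
dark [  0  17  13  24 168] [303.9643 108.131 ] panel mm [ 14.1162 -58.2709]
dark [  41   29   53   56 2111] [366.7892 136.3766] panel mm [-3.1965 -0.2311]
dark [33 79 15 16 96] [339.8021 166.0521] panel mm [32.7617 -0.7983]
   dir [-0.9999  0.0133] ext -40.25623189439401 -25.63589531637419 [1.4881 4.2441]
```

```bash
python3 - <<'E'
from meas import *
c=dict(np.load('w5.npz'));g=cv2.cvtColor(c['img'],cv2.COLOR_RGB2GRAY)
m=(g>105).astype(np.uint8);n,l,st,ce=cv2.connectedComponentsWithStats(m[80:200,300:430])
cs,_=cv2.findContours((l==3).astype(np.uint8),cv2.RETR_EXTERNAL,cv2.CHAIN_APPROX_NONE)
k=max(cs,key=len)[:,0]+[300,80]
for dh in(-.002,0,.002):
    p=np.array([plane(c,u,v,.001+dh)[:2] for u,v in k])*1000
    p=p[np.hypot(*p.T)>36]
    f=least_squares(lambda a:np.hypot(p[:,0]-a[0],p[:,1]-a[1])-a[2],[0,0,43],loss='soft_l1',f_scale=.5)
    print(dh,f.x,len(p))
# white line
hsv=cv2.cvtColor(c['img'],cv2.COLOR_RGB2GRAY)[120:175,345:395]
ys,xs=np.where(hsv>100)
sel=[(x+345,y+120) for x,y in zip(xs,ys)]
p=np.array([plane(c,u,v,.033)[:2] for u,v in sel])*1000
q=p[np.hypot(*p.T)<23];print(len(q),q.mean(0),q.min(0),q.max(0));w,V=np.linalg.eigh(np.cov(q.T));print(V[:,1],w**.5)
E
```

```text
-0.002 [-1.6935  0.7617 42.6294] 228
0 [-1.401   0.6453 42.3853] 227
0.002 [-1.0906  0.5386 42.1347] 226
155 [ 4.521  13.5033] [-21.957   1.094] [16.693  22.8107]
[-0.9998 -0.0221] [6.5825 8.7699]
```

The dial's centre moves by (-1.4,+0.6) mm and the index sits at about -1.5°. I'll unwind joint 6 via a tool-down pose and compute the numbers for that.

```bash
cat >> kin.py <<'E'
P1=P0+F@np.array([-.0014,.0006,0])
def tg(ang,tilt=-35,hc=.025,back=0.):
    a=np.radians(ang);y=-F@np.array([np.cos(a),np.sin(a),0]);z=-F[:,2];R=np.c_[np.cross(y,z),y,z]@E('y',tilt)
    return P1+F[:,2]*hc-R[:,2]*(.010+back),R
E
python3 - <<'E'
from kin import *
s=r.get_state();Rd=E('xyz',[180,0,-60]);pd=np.array([.45,.24,.29])
print('A',*cmd(pd,Rd));qa,e=ik(pd,Rd,[50,5,-15,0,-73,-15]);print(qa.round(1),e)
sd={'tcp_pos':pd,'eef_rot':[180,0,-60]}
q=[60,14,-50,39,-42,18]
for t in(-30,-35,-40):
  for a,b in[(127.5,.08),(127.5,0),(88,0),(86,0),(88,.08)]:
    q,e=ik(*tg(a,t,back=b),q);print(t,a,b,q.round(1),round(e,2),tg(a,t,back=b)[0])
print('B',*cmd(*tg(127.5,-35,back=.08),sd))
E
```

```text
A [ 0.0566 -0.0593  0.0613] [-0.276   0.4081  0.9124]
[ 50.2   3.2 -15.7  -0.  -71.1 -20.2] 2.9976021664879227e-12
-30 127.5 0.08 [ 69.2  11.9 -41.   29.5 -54.1  24.1] 0.0 [0.433  0.2671 0.1539]
-30 127.5 0 [ 63.3  17.1 -48.   38.4 -42.3  18.4] 0.0 [0.4569 0.2401 0.0825]
-30 88 0 [ 54.7   9.4 -53.4  34.5 -22.6  -3.7] 0.0 [0.4572 0.2368 0.0832]
-30 86 0 [ 54.1   9.  -54.   35.1 -21.2  -5.5] 0.0 [0.4572 0.2366 0.0832]
-30 88 0.08 [ 60.1   1.3 -46.2  22.2 -37.5   5.2] 0.0 [0.4365 0.2376 0.1605]
-35 127.5 0.08 [ 67.1  14.8 -34.8  24.  -58.8  30.3] 0.0 [0.4401 0.2704 0.1547]
-35 127.5 0 [ 62.9  19.4 -41.8  29.8 -47.4  26.4] 0.0 [0.4576 0.2404 0.0826]
-35 88 0 [ 54.4  11.1 -44.7  16.8 -29.3  13.8] 0.0 [0.4581 0.2367 0.0834]
-35 86 0 [ 54.   10.7 -45.   16.1 -28.1  13.1] 0.0 [0.4581 0.2365 0.0834]
-35 88 0.08 [ 56.5   3.6 -38.9  12.4 -42.4  17.2] 0.0 [0.4441 0.2365 0.1622]
-40 127.5 0.08 [ 64.8  17.8 -28.8  19.5 -63.7  35.5] 0.0 [0.4473 0.2734 0.1548]
-40 127.5 0 [ 61.7  21.7 -35.9  23.4 -52.7  32.8] 0.0 [0.4584 0.2408 0.0826]
-40 88 0 [ 51.6  13.  -37.3   6.  -36.1  26.1] 0.0 [0.4589 0.2366 0.0835]
-40 86 0 [ 51.1  12.6 -37.5   5.  -35.1  26. ] 0.0 [0.4589 0.2363 0.0835]
-40 88 0.08 [ 52.3   6.3 -32.2   4.8 -47.9  27.1] 0.0 [0.4518 0.2355 0.1632]
B [-0.0199  0.0607 -0.2707] [-0.3061  0.0608  0.9084]
```

arm_command:
  travel:
    - [0.005, -0.005, 0.02]
    - [0.01, -0.01, 0.04]
    - [0.02, -0.02, 0.06]
    - [0.03, -0.03, 0.061]
    - [0.04, -0.04, 0.061]
    - [0.05, -0.05, 0.061]
    - [0.057, -0.059, 0.061]
    - [0.057, -0.059, 0.061]
    - [0.057, -0.059, 0.061]
    - [0.057, -0.059, 0.061]
    - [0.057, -0.059, 0.061]
    - [0.057, -0.059, 0.061]
    - [0.057, -0.059, 0.061]
    - [0.057, -0.059, 0.061]
  delta_rot:
    - [-0.023, 0.034, 0.076]
    - [-0.046, 0.068, 0.152]
    - [-0.069, 0.102, 0.228]
    - [-0.092, 0.136, 0.304]
    - [-0.115, 0.17, 0.38]
    - [-0.138, 0.204, 0.456]
    - [-0.161, 0.238, 0.532]
    - [-0.184, 0.272, 0.608]
    - [-0.207, 0.306, 0.684]
    - [-0.23, 0.34, 0.76]
    - [-0.253, 0.374, 0.836]
    - [-0.276, 0.408, 0.912]
    - [-0.276, 0.408, 0.912]
    - [-0.276, 0.408, 0.912]

```text
time_s: 16.98
tcp_pos: [0.45, 0.2401, 0.2894]
eef_rot: [-179.9, -0.0, -60.1]
contact_force: [0.4, 0.1, 0.0]
gripper_width: 0.0522
gripper_force: 0.0
```

```bash
python3 - <<'E'
from kin import *
s=r.get_state();print(s['time_s'],s['joints'])
print('B',*cmd(*tg(127.5,-35,back=.08)))
E
```

```text
16.975 [ 50.1959   3.233  -15.7926   0.0435 -70.9281 -20.3525]
B [-0.02    0.0606 -0.2695] [-0.3067  0.0616  0.9098]
```

arm_command:
  travel:
    - [-0.01, 0.01, 0]
    - [-0.02, 0.03, -0.01]
    - [-0.02, 0.045, -0.02]
    - [-0.02, 0.06, -0.04]
    - [-0.02, 0.061, -0.06]
    - [-0.02, 0.061, -0.09]
    - [-0.02, 0.061, -0.12]
    - [-0.02, 0.061, -0.15]
    - [-0.02, 0.061, -0.18]
    - [-0.02, 0.061, -0.21]
    - [-0.02, 0.061, -0.24]
    - [-0.02, 0.061, -0.26]
    - [-0.02, 0.061, -0.269]
    - [-0.02, 0.061, -0.269]
    - [-0.02, 0.061, -0.269]
    - [-0.02, 0.061, -0.269]
  delta_rot:
    - [-0.026, 0.005, 0.076]
    - [-0.051, 0.01, 0.152]
    - [-0.077, 0.015, 0.227]
    - [-0.102, 0.021, 0.303]
    - [-0.128, 0.026, 0.379]
    - [-0.153, 0.031, 0.455]
    - [-0.179, 0.036, 0.531]
    - [-0.204, 0.041, 0.607]
    - [-0.23, 0.046, 0.682]
    - [-0.256, 0.051, 0.758]
    - [-0.281, 0.056, 0.834]
    - [-0.307, 0.062, 0.91]
    - [-0.307, 0.062, 0.91]
    - [-0.307, 0.062, 0.91]
    - [-0.307, 0.062, 0.91]
    - [-0.307, 0.062, 0.91]

```text
time_s: 18.98
tcp_pos: [0.4405, 0.2709, 0.1557]
eef_rot: [154.5, -3.1, 24.0]
contact_force: [-0.8, -0.0, 0.8]
gripper_width: 0.0525
gripper_force: 0.0
```

```bash
python3 - <<'E'
from kin import *
s=r.get_state();print(s['time_s'],s['joints'],s['tcp_pos'])
print(*cmd(*tg(127.5,-35,back=.08)))
print(*cmd(*tg(127.5,-35)))
w=wcap('w6');b=cap('side','s6')
im=lambda i,x,y,W,H:cv2.resize(i[y:y+H,x:x+W],(400,300),interpolation=cv2.INTER_CUBIC)
m=np.hstack([im(w['img'],0,0,640,480),im(b['img'],190,200,160,120)]);cv2.imwrite('pics/c7.png',np.clip(m[:,:,::-1]*1.4,0,255).astype(np.uint8))
E
```

```text
18.975 [ 67.0778  14.7622 -34.6566  23.9718 -58.9532  30.4289] [0.4405 0.2709 0.1557]
[-0.0009 -0.001  -0.002 ] [ 0.0002 -0.0002 -0.0007]
[ 0.0342 -0.0608 -0.1462] [ 0.0002 -0.0002 -0.0007]
```

View pics/c7.png

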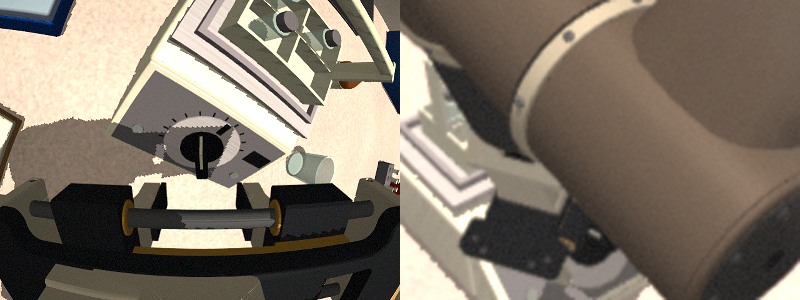

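The last picture shows the bar grip upright in the image at column 202/400, centred between the jaws, with the white pointer line along it and the index bar to its right at about (222,130). I'll measure both numerically here.

```bash
python3 - <<'E'
from meas import *
import kin
dP=(P1-P0)@F*1000
c=dict(np.load('w6.npz'));g=cv2.cvtColor(c['img'],cv2.COLOR_RGB2GRAY)
x0,y0,x1,y1=255,170,400,300
sub=g[y0:y1,x0:x1]
for nm,mk,h,lo,hi in[('dark',sub<38,.0015,25,400),('white',sub>95,.033,25,400)]:
  n,l,st,ce=cv2.connectedComponentsWithStats(mk.astype(np.uint8),connectivity=4)
  for i in range(1,n):
    if lo<st[i,4]<hi:
      ys,xs=np.where(l==i);pp=np.array([plane(c,x+x0,y+y0,h)[:2] for x,y in zip(xs,ys)])*1000-dP[:2]
      w,V=np.linalg.eigh(np.cov(pp.T));v=V[:,1]*np.sign(V[0,1]);m=pp.mean(0)
      print(nm,st[i],ce[i]+[x0,y0],'mm',m,'pos ang',np.degrees(np.arctan2(m[1],m[0])),'dir',np.degrees(np.arctan2(v[1],v[0])),'ext',(pp-m).dot(v).min(),(pp-m).dot(v).max())
# ring circle
m=((sub>70)).astype(np.uint8);n,l,st,ce=cv2.connectedComponentsWithStats(m)
cs=[];T=[]
for th in np.radians(np.arange(0,360,3)):
    # radial profile in rectified plane
    rr=np.arange(36,50,.25)/1000
    P=P1+F@np.array([np.cos(th),np.sin(th),0])*rr[:,None]+F[:,2]*.001
    Tm=E('xyz',c['e']);M=c['mount'];o=c['p']+Tm@M[:3,3];q=(P-o)@(Tm@M[:3,:3]);rh=np.hypot(q[:,0],q[:,1]);a=np.arctan2(rh,q[:,2]);K=c['camera_matrix']
    u=K[0,2]+K[0,0]*a*q[:,0]/rh;v=K[1,2]+K[0,0]*a*q[:,1]/rh
    s=cv2.remap(g,u.astype(np.float32)[None],v.astype(np.float32)[None],1)[0].astype(float)
    d=s[:-4]-s[4:];k=d.argmax()
    if d[k]>15: T.append((rr[k+2]*1000*np.cos(th),rr[k+2]*1000*np.sin(th)))
T=np.array(T);f=least_squares(lambda a:np.hypot(T[:,0]-a[0],T[:,1]-a[1])-a[2],[0,0,43],loss='soft_l1',f_scale=.4);print('circle',f.x,len(T),np.median(np.abs(f.fun)))
E
```

```text
dark [ 91  29  24  18 195] [357.0974 207.5179] mm [34.9785 -0.3444] pos ang -0.5642006836186997 dir -1.9406513721502543 ext -8.245908760139116 8.299566598503075
dark [ 0 42  8  9 46] [258.4565 215.8696] mm [-9.9943 45.7215] pos ang 102.33035950789973 dir 33.32637719474146 ext -3.991853807316427 3.7586149256295696
dark [133  76  12  16 105] [395.1905 253.5524] mm [ 16.3724 -55.1289] pos ang -73.45940382596754 dir 48.17130754051608 ext -9.98135418735146 8.62533120321004
dark [124 122  11   8  65] [383.4    296.0154] mm [-32.4493 -91.8943] pos ang -109.4489366958472 dir 60.02231319192752 ext -7.103078263028814 7.839532844737831
dark [  0 123  11   7  59] [260.5085 296.339 ] mm [-98.5915  -6.9717] pos ang -175.95519237592853 dir 15.75140597874933 ext -6.509233808413763 6.787219841831469
white [ 0 83  7 10 44] [257.1364 256.7273] mm [-10.6828  42.2828] pos ang 104.17913507929424 dir 21.888420040732033 ext -5.784136007505735 3.881534251540332
white [129 112  16  13 119] [393.2017 288.3697] mm [ 14.4701 -49.8236] pos ang -73.80523361657491 dir 18.186753754506135 ext -7.787026974783747 8.469443470556053
white [113 124  11   6  36] [374.6667 297.3889] mm [ -1.9322 -47.868 ] pos ang -92.31147758277217 dir -0.9252810267789551 ext -4.51927591072532 4.758155988294767
circle [ 1.8093  1.5924 42.7611] 104 0.39730934205814705
```

arm_command:
  travel:
    - [0.004, -0.007, -0.017]
    - [0.01, -0.016, -0.04]
    - [0.017, -0.028, -0.068]
    - [0.023, -0.038, -0.093]
    - [0.028, -0.047, -0.115]
    - [0.032, -0.053, -0.13]
    - [0.035, -0.056, -0.138]
    - [0.035, -0.057, -0.141]
    - [0.035, -0.057, -0.141]
  delta_rot:
    - [0, 0, 0]
    - [0, 0, 0]
    - [0, 0, 0]
    - [0, 0, 0]
    - [0, 0, 0]
    - [0, 0, 0]
    - [0, 0, 0]
    - [0, 0, 0]
    - [0, 0, 0]

```text
time_s: 20.2
tcp_pos: [0.4578, 0.2424, 0.0849]
eef_rot: [154.4, -3.0, 24.1]
contact_force: [-0.2, -0.5, 0.4]
gripper_width: 0.0525
gripper_force: 0.0
```

arm_command:
  travel:
    - [0.001, -0.001, -0.002]
    - [0.001, -0.002, -0.004]
    - [0.001, -0.002, -0.004]
    - [0.001, -0.002, -0.004]
  delta_rot:
    - [0, 0, 0]
    - [0, 0, 0]
    - [0, 0, 0]
    - [0, 0, 0]

```text
time_s: 20.7
tcp_pos: [0.4583, 0.2412, 0.0828]
eef_rot: [154.4, -3.0, 24.1]
contact_force: [0.0, -0.7, -0.4]
gripper_width: 0.0523
gripper_force: 0.0
```

arm_command:
  travel:
    - [0, 0, 0]
    - [0, 0, 0]
    - [0, 0, 0]
    - [0, 0, 0]
    - [0, 0, 0]
    - [0, 0, 0]
    - [0, 0, 0]
    - [0, 0, 0]
  delta_rot:
    - [0, 0, 0]
    - [0, 0, 0]
    - [0, 0, 0]
    - [0, 0, 0]
    - [0, 0, 0]
    - [0, 0, 0]
    - [0, 0, 0]
    - [0, 0, 0]
  grip: 0
  newtons: 8

```text
time_s: 21.7
tcp_pos: [0.4583, 0.2407, 0.0828]
eef_rot: [154.4, -3.0, 24.1]
contact_force: [3.7, -3.8, 2.6]
gripper_width: 0.0134
gripper_force: 8.0
```

```bash
python3 - <<'E'
from kin import *
s=r.get_state();print(s['time_s'],s['joints'],s['tcp_pos'],s['contact_force'],s['moment'],s['gripper_width'],s['gripper_force'])
print(*cmd(*tg(127.5,-35)))
R=E('xyz',s['eef_rot']);y=-R[:,1]@F;print('jaw ang',np.degrees(np.arctan2(y[1],y[0])),y)
E
```

```text
21.7 [ 62.8668  19.4328 -41.7251  29.8307 -47.5098  26.5639] [0.4583 0.2407 0.0828] [ 3.6824 -3.7598  2.6311] [-0.7193 -0.5323  0.1065] 0.013416333074368928 7.987676560878754
[-0.0013 -0.0004 -0.0005] [ 0.0016 -0.0005 -0.0012]
jaw ang 127.67851498894505 [-0.6112  0.7915 -0.    ]
```

arm_command:
  travel:
    - [0, -0.001, 0]
    - [0, -0.001, 0]
    - [0, -0.001, 0]
    - [0, -0.001, 0]
  delta_rot:
    - [0, 0, 0]
    - [0, 0, 0]
    - [0, 0, 0]
    - [0, 0, 0]
  newtons: 45

```text
time_s: 22.2
tcp_pos: [0.4583, 0.2406, 0.0829]
eef_rot: [154.4, -3.0, 24.1]
contact_force: [2.1, -3.7, 6.0]
gripper_width: 0.0127
gripper_force: 45.0
```

```bash
python3 - <<'E'
from kin import *
s=r.get_state();print(s['time_s'],s['tcp_pos'],s['contact_force'],s['moment'],s['gripper_width'],s['gripper_force'])
R=E('xyz',s['eef_rot']);y=-R[:,1]@F;print('jaw ang',np.degrees(np.arctan2(y[1],y[0])),y)
# rotate about dial axis clockwise by g (negative about F z), through axis point C
C=P1+F@np.array([.0009,.0008,.0]);p=s['tcp_pos']
for g in(5,10,15,20,25,30,35,40,45):
    rv=-np.radians(g)*F[:,2];Q=Ro.from_rotvec(rv).as_matrix()
    print(g,((C+Q@(p-C)-p)/.5).round(4),(np.degrees(rv)/90).round(4))
E
```

```text
22.2 [0.4583 0.2406 0.0829] [ 2.0608 -3.7011  6.041 ] [-0.8755 -0.3942 -0.0471] 0.012656736612134714 44.98574674129486
jaw ang 127.66891409126998 [-0.6111  0.7916  0.0006]
5 [ 0.0003 -0.0008  0.0003] [ 0.0391 -0.0041 -0.0393]
10 [ 0.0005 -0.0016  0.0006] [ 0.0781 -0.0082 -0.0786]
15 [ 0.0006 -0.0025  0.0009] [ 0.1172 -0.0123 -0.1179]
20 [ 0.0007 -0.0034  0.001 ] [ 0.1563 -0.0164 -0.1571]
25 [ 0.0007 -0.0043  0.0012] [ 0.1953 -0.0205 -0.1964]
30 [ 0.0007 -0.0052  0.0012] [ 0.2344 -0.0246 -0.2357]
35 [ 0.0006 -0.0061  0.0013] [ 0.2735 -0.0287 -0.275 ]
40 [ 0.0005 -0.007   0.0012] [ 0.3125 -0.0329 -0.3143]
45 [ 0.0003 -0.0079  0.0011] [ 0.3516 -0.037  -0.3536]
```

arm_command:
  travel:
    - [0.0002, -0.0004, 0.0002]
    - [0.0003, -0.0008, 0.0003]
    - [0.0005, -0.0016, 0.0006]
    - [0.0006, -0.0025, 0.0009]
    - [0.0007, -0.0034, 0.001]
    - [0.0007, -0.0034, 0.001]
  delta_rot:
    - [0.0195, -0.002, -0.0196]
    - [0.0391, -0.0041, -0.0393]
    - [0.0781, -0.0082, -0.0786]
    - [0.1172, -0.0123, -0.1179]
    - [0.1563, -0.0164, -0.1571]
    - [0.1563, -0.0164, -0.1571]

```text
time_s: 22.95
tcp_pos: [0.4588, 0.2388, 0.0835]
eef_rot: [167.6, -8.4, 8.4]
contact_force: [0.6, -2.6, 4.1]
gripper_width: 0.0126
gripper_force: 45.0
```

arm_command:
  travel:
    - [0, -0.0009, 0.0002]
    - [0, -0.0018, 0.0002]
    - [0, -0.0027, 0.0002]
    - [-0.0002, -0.0036, 0.0002]
    - [-0.0002, -0.0036, 0.0002]
    - [-0.0002, -0.0036, 0.0002]
  delta_rot:
    - [0.0391, -0.0041, -0.0393]
    - [0.0781, -0.0082, -0.0786]
    - [0.1172, -0.0123, -0.1179]
    - [0.1547, -0.0163, -0.1556]
    - [0.1547, -0.0163, -0.1556]
    - [0.1547, -0.0163, -0.1556]

```text
time_s: 23.7
tcp_pos: [0.4587, 0.2369, 0.0836]
eef_rot: [-178.4, -10.0, -7.8]
contact_force: [2.1, -6.5, 7.8]
gripper_width: 0.0126
gripper_force: 45.0
```

```bash
python3 - <<'E'
from kin import *
s=r.get_state();print(s['time_s'],s['tcp_pos'],s['contact_force'],s['moment'],s['gripper_width'],s['joints'])
R=E('xyz',s['eef_rot']);y=-R[:,1]@F;print('jaw ang',np.degrees(np.arctan2(y[1],y[0])),y,'tool z',R[:,2])
E
```

```text
23.7 [0.4587 0.2369 0.0836] [ 2.1221 -6.5438  7.7609] [-2.5097 -0.7492 -0.5519] 0.012626224207836956 [ 54.2723  11.082  -44.6475  16.7003 -29.1832  13.8374]
jaw ang 87.8295290418738 [0.0379 0.9993 0.0007] tool z [ 0.1755  0.004  -0.9845]
```

arm_command:
  travel:
    - [0, 0, 0]
    - [0, 0, 0]
    - [0, 0, 0]
    - [0, 0, 0]
  delta_rot:
    - [0, 0, 0]
    - [0, 0, 0]
    - [0, 0, 0]
    - [0, 0, 0]
  grip: 0.6

```text
time_s: 24.2
tcp_pos: [0.4584, 0.2374, 0.0832]
eef_rot: [-178.4, -10.0, -7.7]
contact_force: [-0.4, 0.2, 0.2]
gripper_width: 0.0468
gripper_force: 0.0
```

arm_command:
  travel:
    - [-0.004, 0, 0.02]
    - [-0.01, 0, 0.06]
    - [-0.02, 0, 0.11]
    - [-0.03, 0, 0.16]
    - [-0.04, 0, 0.21]
    - [-0.04, 0, 0.23]
    - [-0.04, 0, 0.23]
    - [-0.04, 0, 0.23]
    - [-0.04, 0, 0.23]
  delta_rot:
    - [0, 0, 0]
    - [0, 0, 0]
    - [0, 0, 0]
    - [0, 0, 0]
    - [0, 0, 0]
    - [0, 0, 0]
    - [0, 0, 0]
    - [0, 0, 0]
    - [0, 0, 0]

```text
time_s: 25.32
tcp_pos: [0.4383, 0.2367, 0.1973]
eef_rot: [-178.5, -9.9, -7.8]
contact_force: [0.4, 0.5, -0.3]
gripper_width: 0.0526
gripper_force: 0.0
```

```bash
cat > an.py <<'E'
from meas import *
import sys
c=wcap(sys.argv[1]);h=.0015
C=P1+F@np.array([.0009,.0008,0])
K=c['camera_matrix'];T=E('xyz',c['e']);M=c['mount']
def pr(X):
    q=(X-c['p']-T@M[:3,3])@(T@M[:3,:3]);rh=np.hypot(q[0],q[1]);return np.array([K[0,2],K[1,2]])+K[0,0]*np.arctan2(rh,q[2])*q[:2]/rh
print('time',r.get_state()['time_s'],'centre px',pr(C),'top',pr(C+F[:,2]*.033),'corner',pr(C+F@[.022,0,.033]),'idx',pr(C+F@[.035,0,0]))
g=cv2.cvtColor(c['img'],cv2.COLOR_RGB2GRAY)
a,b=pr(C+F@[.06,0,0]),pr(C+F@[-.05,0,0]);cx,cy=pr(C).astype(int)
x0,y0,x1,y1=max(cx-90,0),max(cy-90,0),min(cx+90,640),min(cy+90,480)
cv2.imwrite('pics/an.png',c['img'][y0:y1,x0:x1,::-1])
sub=g[y0:y1,x0:x1];off=(P1-P0)@F*1000+[.9,.8,0]
def rep(nm,mk,h):
  n,l,st,ce=cv2.connectedComponentsWithStats(mk.astype(np.uint8),connectivity=4)
  for i in range(1,n):
    if 20<st[i,4]<700:
      ys,xs=np.where(l==i);pp=np.array([plane(c,x+x0,y+y0,h)[:2] for x,y in zip(xs,ys)])*1000-off[:2];m=pp.mean(0)
      if np.hypot(*m)>42: continue
      w,V=np.linalg.eigh(np.cov(pp.T));v=V[:,1]*np.sign(V[0,1])
      print(nm,st[i],(ce[i]+[x0,y0]).round(1),'mm',m,'pos',np.degrees(np.arctan2(m[1],m[0])).round(2),'dir',np.degrees(np.arctan2(v[1],v[0])).round(2),'ext',(pp-m).dot(v).min().round(1),(pp-m).dot(v).max().round(1),'sd',w**.5)
for t in(30,40,50): rep(f'dark{t}',sub<t,.0015)
for t in(60,80,100,130): rep(f'white{t}',sub>t,.033)
E
python3 an.py w7
```

```text
time 25.375 centre px [321.4695 221.1313] top [321.464  254.8769] corner [320.2548 235.2479] idx [319.6405 188.0461]
dark30 [ 89  51   8  17 120] [323. 190.] mm [34.3833 -2.3863] pos -3.97 dir -2.26 ext -7.9 7.6 sd [1.4402 4.7746]
dark40 [ 89  51   8  17 120] [323. 190.] mm [34.3833 -2.3863] pos -3.97 dir -2.26 ext -7.9 7.6 sd [1.4402 4.7746]
dark50 [ 88  51   9  17 134] [322.6 190. ] mm [34.3909 -2.0878] pos -3.47 dir -2.3 ext -7.9 7.6 sd [1.6204 4.7406]
white60 [ 89  76   5  47 194] [322.3 228.7] mm [28.173  -1.5868] pos -3.22 dir -2.03 ext -26.0 21.0 sd [ 0.8162 13.025 ]
white80 [ 89  76   5  24 105] [322.2 218.7] mm [38.2788 -1.8959] pos -2.84 dir -3.4 ext -10.9 10.9 sd [0.8432 6.3278]
white80 [ 32 129  11   6  28] [267.2 262.2] mm [-7.5917 40.9079] pos 100.51 dir -67.41 ext -4.8 5.4 sd [1.1255 2.6977]
white80 [ 44 129  18  16 121] [284.  265.5] mm [-12.3669  28.7519] pos 113.27 dir -6.43 ext -12.6 7.6 sd [3.1039 5.4461]
white80 [101 129  18  12  60] [342.  263.9] mm [-11.8252 -14.9268] pos -128.39 dir 35.57 ext -8.1 8.6 sd [2.6383 4.2314]
white80 [ 39 131   8   9  33] [272.9 266.2] mm [-12.8378  37.3485] pos 108.97 dir -25.3 ext -5.8 5.5 sd [1.239  2.9178]
white80 [117 131  14   9  63] [354.2 266.1] mm [-15.0389 -24.1792] pos -121.88 dir 59.18 ext -6.0 5.0 sd [2.5159 3.0364]
white80 [ 56 142  12   9  39] [292.4 277.1] mm [-28.1102  23.9936] pos 139.52 dir -46.92 ext -5.0 5.2 sd [2.2512 2.6194]
white100 [90 77  4 22 88] [322.5 218.5] mm [38.5124 -2.1002] pos -3.12 dir -2.01 ext -10.2 9.8 sd [0.7233 6.0503]
white130 [90 77  4 21 73] [322.7 218.7] mm [38.304 -2.236] pos -3.34 dir -3.34 ext -9.0 10.0 sd [0.6523 5.7462]
```

```bash
cat > fit.py <<'E'
from meas import *
import sys
c=dict(np.load(sys.argv[1]+'.npz'));g=cv2.cvtColor(c['img'],cv2.COLOR_RGB2GRAY).astype(float)
off=(P1-P0)@F*1000+[.9,.8,0]
def cen(v,u0,u1,dark):
    s=g[v,u0:u1];w=(s.max()-s if dark else s-s.min());w=np.clip(w-.35*w.max(),0,None);return (w*np.arange(u0,u1)).sum()/w.sum(),w.max()
def sect(rows,u0,u1,dark,h):
    o=[]
    for v in rows:
        u,_=cen(v,u0,u1,dark);o.append(plane(c,u,v,h)[:2]*1000-off[:2])
    return np.array(o)
idx=sect(range(184,197),313,333,True,.001);top=sect(range(234,251),315,330,False,.033)
for n,p in(('idx',idx),('top',top)):
    k=np.polyfit(p[:,0],p[:,1],1);print(n,'x',p[[0,-1],0],'slope deg',np.degrees(np.arctan(k[0])).round(2),'y at 0',k[1].round(2),'rms',np.std(p[:,1]-np.polyval(k,p[:,0])).round(2),'mean',p.mean(0))
for v in range(203,232,3):
    u,_=cen(v,315,330,False);o,d=wray(c,u,v);Po=P0+F@(off/1000);t=(.022-(o-Po)@F[:,0])/(d@F[:,0]);print(v,round(u,2),((o+d*t-Po)@F*1000).round(2))
# ring edges: circle at h=.0005
T_=[];K=c['camera_matrix'];T=E('xyz',c['e']);M=c['mount'];o=c['p']+T@M[:3,3]
def circ(h,r0,r1,sg):
    out=[]
    for th in np.radians(np.arange(0,360,3)):
        rr=np.arange(r0,r1,.25);P=P0+F@(off/1000)+(F@np.array([np.cos(th),np.sin(th),0]))*rr[:,None]/1000+F[:,2]*h
        q=(P-o)@(T@M[:3,:3]);rh=np.hypot(q[:,0],q[:,1]);a=np.arctan2(rh,q[:,2])
        u=K[0,2]+K[0,0]*a*q[:,0]/rh;v=K[1,2]+K[0,0]*a*q[:,1]/rh
        s=cv2.remap(g.astype(np.float32),u.astype(np.float32)[None],v.astype(np.float32)[None],1)[0];d=sg*(s[:-4]-s[4:]);k=d.argmax()
        if d[k]>18 and 0<k<len(d)-1: out.append((rr[k+2]*np.cos(th),rr[k+2]*np.sin(th)))
    p=np.array(out);f=least_squares(lambda a:np.hypot(p[:,0]-a[0],p[:,1]-a[1])-a[2],[0,0,(r0+r1)/2],loss='soft_l1',f_scale=.4);print('circle',h,f.x,len(p),np.median(abs(f.fun)))
circ(.0005,37,49,1);circ(.009,18,30,-1)
E
python3 fit.py w7
```

```text
idx x [39.6862 28.025 ] slope deg -2.76 y at 0 -0.57 rms 0.06 mean [33.9095 -2.205 ]
top x [23.2525  5.7172] slope deg -2.53 y at 0 -0.44 rms 0.06 mean [14.6285 -1.0824]
203 321.07 [22.   -0.52  2.08]
206 322.19 [22.   -1.34  5.21]
209 322.57 [22.   -1.62  8.26]
212 322.55 [22.   -1.59 11.26]
215 322.55 [22.   -1.59 14.22]
218 322.26 [22.   -1.38 17.12]
221 322.3 [22.   -1.4  19.99]
224 322.28 [22.   -1.38 22.81]
227 322.26 [22.   -1.37 25.59]
230 322.01 [22.   -1.19 28.33]
circle 0.0005 [ 1.3277 -0.7548 42.5894] 78 0.454357066180787
circle 0.009 [ 4.0781 -0.9042 23.9096] 86 0.4592772880850582
```

The pointer line reads -2.5° and the index bar -2.8°, with both lines through the same centre, so they line up within about 0.5°. One quick check that nothing else moved, then I'll hand in.

```bash
python3 - <<'E'
from h import *
a=cap('scene','a9')['img'].astype(int);o=cv2.imread('pics/a4.png')[:,:,::-1].astype(int)
for n,(x,y,w,h) in dict(carrier=(370,260,75,65),bottle=(290,292,32,42),beaker=(308,232,34,40),timer=(318,205,36,32),slide=(495,232,52,50),tip=(488,292,70,55),rack=(108,200,50,70)).items():
    d=np.abs(a-o)[y:y+h,x:x+w].max(2);print(n,(d>40).mean().round(3))
s=r.get_state();print(s['time_s'],s['contact_force'],s['gripper_width'])
E
```

```text
carrier 0.059
bottle 0.0
beaker 0.0
timer 0.0
slide 0.0
tip 0.0
rack 0.0
25.425 [-0.228   0.46    0.6206] 0.05273533820499134
```

```bash
python3 - <<'E'
import cv2,numpy as np
a=cv2.imread('pics/a9.png').astype(int);o=cv2.imread('pics/a4.png').astype(int)
d=(np.abs(a-o).max(2)>40)[260:325,370:445];ys,xs=np.where(d);print(np.histogram(ys+260,8),np.histogram(xs+370,8))
print('after-before mean',(a-o)[260:325,370:445][d].mean(0))
# shift of carrier in shared area
A=cv2.Canny(a.astype(np.uint8)[280:325,370:445],60,150);O=cv2.Canny(o.astype(np.uint8)[280:325,370:445],60,150)
print((A>0).sum(),(O>0).sum(),((A>0)&(O>0)).sum())
E
```

```text
(array([100,  65,  29,   3,  11,  35,  27,  18]), array([260.  , 262.75, 265.5 , 268.25, 271.  , 273.75, 276.5 , 279.25,
       282.  ])) (array([25, 38, 50, 68, 65, 36,  4,  2]), array([388., 395., 402., 409., 416., 423., 430., 437., 444.]))
after-before mean [62.29861111 66.60069444 67.42013889]
854 858 823
```

The differences are only lighting (a shadow that has moved off) above row 282. The carrier's edges are unchanged.

```bash
python3 -c "
from plant import close_job
print(close_job())"
```

```text
the job is handed in; nothing more can be done
None
```

The job is handed in at about 25 s of the 64 s limit: the carrier stands inside the shaker's rim with all three vials upright, the dial pointer lines up with the index bar to within about 0.5°, and the dial is released with the arm clear and the bystanders I compared (all but the bottle's far side) unmoved.

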